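# Load a sample tube into the bench extruder and pin the tailstock behind it

### The job

Load the red-banded sample tube into the hand extruder: lay it in the two saddles with its red-banded end up against the slotted blue end plate. Then pull the tailstock's red plunger knob up, slide the tailstock along until its piston is inside the tube's open end, and let the plunger drop fully home into the rail hole there. Let go of everything, and leave all the other things on the bench where they are.

Things in the scene. Friction and masses are not known exactly. Their poses are not given: they have to be found in the camera images.
- extruder: Hand sample extruder fixed to the bench: two level steel square rails, a blue slotted end plate at one end, two aluminium V saddles, and a tailstock with handwheel sliding on the rails. Origin on the bench under the middle of the seated tube; x along the rails from the end plate to the handwheel, y across, z up. Rails at y = -65 and +65 mm, 30 wide, 472 long, tops at z = 50.
- seat (a point): Where the middle of the red-banded tube lies when seated: x = 0, y = 0, z = 95 mm of the extruder's frame, same axes. The 16 mm thick V saddles stand at x = -65 and +65 mm, 71 wide, up to z = 95; they hold a 42 mm tube along x with its axis at z = 95. Between them nothing stands above z = 50.
- end_plate (a point): On the ram axis (y = 0, z = 95 mm) at the inner face of the blue end plate, x = -100 mm of the extruder's frame. The plate is 12 mm thick, 100 wide here, up to z = 130, with a slot 34 wide, open at the top, in its middle; the tube's end bears on it.
- target_hole (a point): Hole the plunger must end in, centre at the rail's top: x = 195, y = 65, z = 50 mm of the extruder's frame. The rail at y = +65 has seven 14 mm holes, 25 apart, x = 145 to 295. With the tube against the end plate only this one, third from the plate, puts the piston inside the tube (15 mm deep) and short of its inner disc (26 deep).
- tailstock (a joint): Position of the tailstock in m: 0 fully back at the handwheel end, growing towards the end plate (that is, along -x of the extruder), to 0.16. The pin is over a hole at 0.005, 0.030, 0.055, 0.080, 0.105 (target hole), 0.130 and 0.155. About 3 N of friction. Starts between 0 and 0.06, the pin in a hole or resting on the rail between two.
- ram_axis (a point): Point of the tailstock on the ram axis (y = 0, z = 95 mm) beside the knob; a 16 mm screw runs here. Nearer the end plate by 37 to 55 mm: a blue pillar, 50 wide, up to z = 125. Further from it by 60 to 72 mm: a black handwheel, radius 46, its handle 36 mm beyond. An aluminium sleeve 42 wide, top at z = 56, rides each rail; a bridge plate to z = 64 joins them under the pillar.
- plunger (a joint): Lift of the spring plunger in m: 0 with its 12 mm round-nosed pin fully home (10 mm deep in a hole), 0.010 with the nose resting on the rail, 0.018 fully pulled. The spring presses down with about 7 N at 0, 12 N at 0.018. Above 0.011 the tailstock slides freely; a pin let go within about 3 mm of a hole's centre finds it by itself.
- knob (a point): Centre of the plunger's red knob, an upright cylinder 30 mm across and 32 high, over the pin at y = +65 mm of the extruder's frame, 90 mm above the bench when the plunger is home, higher by its lift when not. Moves with tailstock and plunger; pull it straight up. Under it is a 24 mm wide housing up to 70 mm above the bench.
- piston_nose (a point): Middle of the front face of the tailstock's piston, 30 mm across, on the ram axis (y = 0, z = 95 mm of the extruder's frame), 110 mm nearer the end plate than the knob.
- tube_red: The steel sample tube with a red band: 200 mm long, 42 across, 0.45 to 0.7 kg, lying level. Origin at mid-length on its axis; its x axis runs along the tube from the red-banded, solid end (band 12 to 32 mm from that end) to the open end (bore 37 mm, a grey disc 26 mm inside). Seated, its x axis points the same way as the extruder's.
- red_end (a point): Centre of the red-banded end face of that tube.
- open_end (a point): Centre of the open end of that tube.
- rack: Fixed wooden rack; holds the two tubes side by side along its x axis, axes 55 mm above the bench, at y = -55 and +55 mm of its frame (which lies where varies; open ends to +x). Board 170 x 230 mm, 12 thick, with V blocks at x = -55 and +55 mm, 20 thick, up to 55 mm above the bench. Origin on the bench under its centre.
- tube_blue: Another steel sample tube, with a blue band, 150 mm long, 42 mm across, in the rack; leave alone. Origin at mid-length on its axis.
- beaker: Glass beaker, 72 mm across, 95 mm high; leave alone. Origin under its centre.
- tin_a: Aluminium moisture tin, 64 mm across, 36 mm high; leave alone. Origin under its centre.
- tin_b: Another such tin; leave alone. Origin under its centre.
- wash_bottle: White wash bottle with a red cap and a bent spout, 68 mm across, 200 mm high; leave alone. Origin under its centre.
- cutter_ring: Brass specimen cutter ring, 80 mm across, 22 mm high; leave alone. Origin under its centre.
- palette_knife: Palette knife, 200 mm long, lying flat; leave alone. Origin near its middle.
Not all that is in view belongs to the job. Leave any purple look-alike of the tube_red alone.

How it is judged:
By the outcome, as a careful person would: the job done as asked, in the order asked, and still so for the second after the job is handed in, with the robot touching nothing.
It also fails if it takes over 58 s, if anything falls off the work surface, if the arm or the gripper's body presses on something with over 40 N, if the wrist force passes 120 N, or if a joint passes its speed limit or range.

### The arm

A 6-joint arm with a two-finger parallel gripper is mounted at the origin on the work surface. World frame = base frame: x ahead of the robot, y to its left, z up, the work surface at z = 0. Lengths are in m, angles in rad, forces in N, time in s.
With the tool pointing down it reaches from about 0.225 to 0.875 m from the base axis. Payload 3.4 kg.
Tool frame: the origin (TCP) lies between the finger pads; the fingertips stand 8 mm ahead of it and the grasp point (between the pads) lies 11 mm behind it; z points along the fingers, y is the line along which they close (so a half turn about z gives the same grasp; the last joint's range is limited). The gripper opens to 85 mm and grips with 20 to 120 N. Pads are 22 mm wide; open, the fingers measure 114 mm over their backs; the gripper's body (76 mm by 85 mm) begins 54 mm behind the grasp point. The pads swing forward as they close: fully open they stand 13 mm farther back than shut.
Start: joints at [1.055, 0.276, 1.505, -0, 1.361, -0.121], TCP at [0.221, 0.531, 0.212] pointing down, gripper open.
Joint ranges: [-2.89, 2.89], [-0.75, 2.08], [0.22, 2.7], [-1.18, 4.32], [0.11, 2.71], [-2.7, 2.7]. Speed limits (rad/s): [2.57, 2.57, 3.14, 3.14, 3.14, 3.14].

### API

Orientations are given as a unit quaternion [w, x, y, z].
In Python, from rig import manip, optics, finder gives the robot as it stands.
- The arm moves only by the tool servo_tool, never from a script. Its argument "increments" is a list of rows, each a list of 7 numbers: the shift along the tool's x, y, z in cm, then the turn, a rotation vector about the tool's x, y, z in degrees, then the closure, from -1 (fully open) to 1 (shut). In form: [[x, y, z, rx, ry, rz, gripper], ...]. A call has exactly 5 rows; each row shifts and turns the commanded pose from where the row before left it, along the tool's axes as they then stand; what a row does not reach is not made up. A row lasts 1/10 s, in which the tool goes at most 50 mm and 8.59 degrees, less where a joint would pass 70% of its speed; a pose out of reach is approached as far as the arm can. A call is refused whole if a number of a shift passes 5 or a number of a turn 8.59, either way. A call with a gripper value outside its range is refused whole. The fingers move at their own pace and stop on an object; "squeeze" is the grip in N (left out, the last holds). Time passes only in rows, so rows that do not move let the fingers close, or fill a call up. It gives the time, the measured TCP pose, the force, the opening and the grip force at its end, in the units of the state.
- manip.get_state(): the state, without advancing time (a new reading comes with each control period).
- optics.get_image(name): name is "scene" or "top" or "wrist"; returns the picture (480x640x3 uint8, red, green, blue); there is no depth.
- optics.get_calibration(name): a dict with "fov_y" (degrees; the focal length in pixels is half the picture's height over the tangent of half this angle, whatever the lens; pixels are square), "cx", "cy" (the principal point, pixels), "world_to_cam" (4x4, takes a point from world to camera coordinates). Camera axes: x right, y down, z forward; pixel columns grow to the right and rows downward; lengths in m; the calibration is good to about 2 mm. The wrist camera is an equidistant fisheye: a pixel r from the principal point sees the ray r / f radians off the axis. A picture is of the moment at which its call begins: read the wrist's pose just before it. get_calibration takes no time and is no camera call; for the wrist camera it gives the pose at the moment of the call.
- manip.sign_off(): hands the job in; it is judged then, once.
Trained networks look in the newest picture that a camera, given by its name, has taken for a name from the list of things; names that differ only in an ending like _2 or _b are one class to them, and where a whole thing is asked for, a point or a joint stands for the part that bears it (a point fixed in the world has none). Each returns a list of dicts, best first, with "p" (0 to 1); they miss things now and then, are a little off and sometimes report something else, mostly with a low value. They report only what shows in the picture. A call takes as long as a camera call. They do not tell look-alikes from the thing itself.
- finder.silhouettes(label, camera): "region" (480x640 bool, what is visible of it) and "box" ([centre column, centre row, width, height] in pixels, round what is visible of it).
- finder.tip_of(label, camera): "at" ([column, row] in pixels: a listed point, or the origin of a listed thing).
The state is a dict: "clock": time; "qpos": joint angles; "qd": joint speeds; "effort": joint torques, N m; "position": TCP position; "ee_rot": TCP orientation; "contact_force": force on the tool from outside, world axes, zero at the start; "moment": the same for the moment, N m; "width": finger opening in m; "gripper_force": force on a finger pad.
Only numpy, scipy, OpenCV 4.12 (cv2) and the standard library are available. Lean on these libraries where they do the work, as an engineer would, in place of code of your own. Each camera call takes 0.05 s, during which the arm holds its last target. There are 200 camera calls.

## Working session

There is one attempt and no reset: what is moved stays moved. The work goes in short steps, Python scripts to look and compute and a tool call to move; the robot and the scene stay as the last step left them, time stands still between calls to the robot, and variables do not carry over. Pictures are saved under pics/ and viewed, at most 10 in all, crops included, and the job is handed in when it is done.

Besides the shell and the picture viewer there is one more tool, called after ">>>" as name(argument=value, ...) on one line, values as JSON. servo_tool: Moves the arm, as the interface text tells. Its arguments: {"type":"object","properties":{"increments":{"type":"array","items":{"type":"array","items":{"type":"number"}}},"squeeze":{"type":"number"}},"required":["increments"]}

```bash
mkdir -p pics; ls
cat > h.py <<'E'
import numpy as np, cv2
from rig import manip, optics, finder
from scipy.spatial.transform import Rotation as R
def grab(cam,fn=None):
    c=optics.get_calibration(cam); im=optics.get_image(cam)
    if fn: cv2.imwrite('pics/'+fn,im[:,:,::-1])
    return im,c
def ray(c,px,cam):
    f=240/np.tan(np.radians(c['fov_y'])/2); u=np.array([px[0]-c['cx'],px[1]-c['cy']])
    if cam=='wrist':
        r=np.hypot(*u); th=r/f; d=np.r_[u/max(r,1e-9)*np.sin(th),np.cos(th)]
    else: d=np.r_[u/f,1]
    T=np.linalg.inv(np.array(c['world_to_cam'])); return T[:3,3],T[:3,:3]@d
def atz(c,px,z,cam):
    o,d=ray(c,px,cam); return o+d*(z-o[2])/d[2]
def proj(c,p,cam):
    q=(np.array(c['world_to_cam'])@np.r_[p,1])[:3]; f=240/np.tan(np.radians(c['fov_y'])/2)
    if cam=='wrist':
        r=np.hypot(q[0],q[1]); return np.array([c['cx'],c['cy']])+q[:2]/r*f*np.arctan2(r,q[2])
    return np.array([c['cx'],c['cy']])+f*q[:2]/q[2]
E
python3 - <<'E'
from h import *
a,ca=grab('top');
Z=dict(seat=.095,end_plate=.095,target_hole=.05,ram_axis=.095,knob=.095,piston_nose=.095,tube_red=.055,red_end=.055,open_end=.055,rack=0,tube_blue=.055,extruder=0)
for cam in ('top','scene'):
    im,c=grab(cam)
    if cam=='top': A=im
    for n,z in Z.items():
        for d in finder.tip_of(n,cam)[:2]:
            print(cam,n,round(d['p'],2),np.round(d['at']),np.round(atz(c,d['at'],z,cam)[:2],3))
cv2.imwrite('pics/a.png',A[:,:,::-1]);cv2.imwrite('pics/b.png',im[:,:,::-1])
s=manip.get_state();print(s['clock'],s['position'],s['ee_rot'])
E
```

```text
pics
top end_plate 0.74 [341. 206.] [ 0.563 -0.068]
top target_hole 0.73 [192. 237.] [0.509 0.234]
top ram_axis 0.77 [155. 195.] [0.584 0.302]
top knob 0.61 [151. 230.] [0.514 0.304]
top knob 0.26 [450. 243.] [ 0.489 -0.281]
top piston_nose 0.7 [208. 199.] [0.577 0.194]
top tube_red 0.85 [506. 240.] [ 0.502 -0.403]
top tube_red 0.6 [466. 363.] [ 0.261 -0.312]
top red_end 0.86 [512. 292.] [ 0.398 -0.409]
top red_end 0.67 [490. 320.] [ 0.343 -0.362]
top open_end 0.84 [496. 191.] [ 0.606 -0.391]
top open_end 0.72 [445. 408.] [ 0.177 -0.267]
top rack 0.75 [472. 244.] [ 0.504 -0.35 ]
top tube_blue 0.57 [448. 245.] [ 0.493 -0.287]
scene seat 0.85 [326. 253.] [0.562 0.026]
scene seat 0.6 [325. 287.] [0.616 0.108]
scene end_plate 0.73 [305. 228.] [ 0.556 -0.066]
scene target_hole 0.89 [407. 321.] [0.514 0.229]
scene target_hole 0.25 [441. 335.] [0.483 0.287]
scene ram_axis 0.96 [410. 348.] [0.577 0.304]
scene knob 0.85 [439. 336.] [0.519 0.312]
scene piston_nose 0.88 [372. 306.] [0.571 0.195]
scene piston_nose 0.39 [356. 234.] [0.475 0.01 ]
scene tube_red 0.98 [264. 167.] [ 0.484 -0.408]
scene tube_red 0.56 [351. 170.] [ 0.296 -0.258]
scene red_end 0.94 [314. 166.] [ 0.368 -0.332]
scene red_end 0.76 [294. 162.] [ 0.401 -0.385]
scene open_end 0.95 [385. 163.] [ 0.196 -0.237]
scene open_end 0.84 [229. 180.] [ 0.592 -0.396]
scene tube_blue 0.81 [281. 187.] [ 0.494 -0.294]
scene extruder 0.89 [328. 287.] [0.561 0.032]
1.35 [0.2211847  0.53081921 0.21231987] [2.06148820e-05 1.96109022e-01 9.80582096e-01 6.10390261e-05]
```

View pics/a.png

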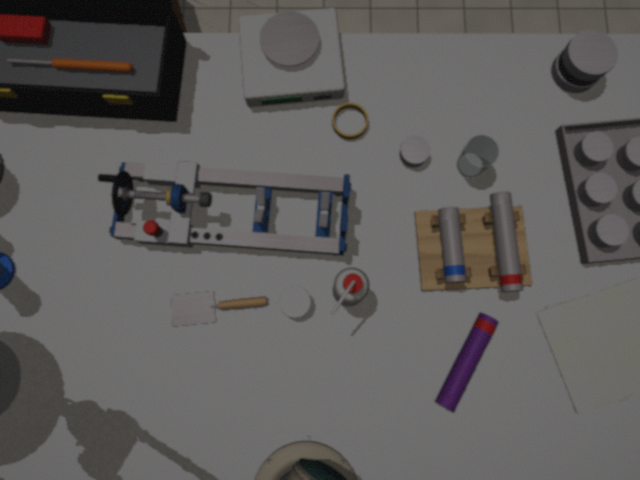

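View pics/b.png

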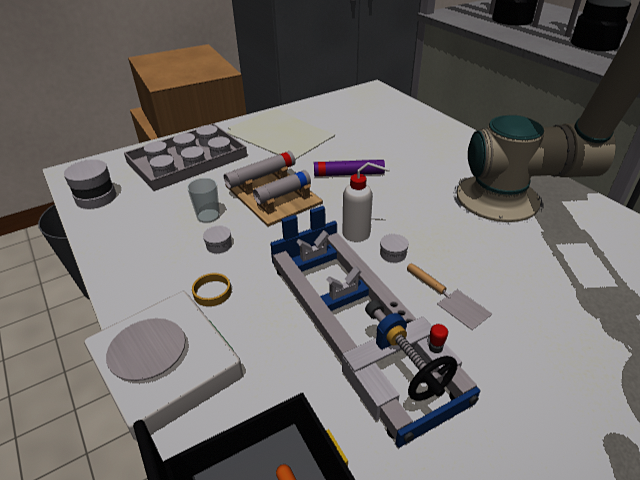

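The top view shows the extruder with its knob at about (151,229) and end plate at (346,213). The red tube is in the right-hand rack slot, red end (511,285) and open end (500,195). The purple decoy is at (466,362), and the wash bottle at (350,285) is in the path. The scene view agrees. I'll go over the tube, staying high.

```bash
cat >> h.py <<'E'
def plan(p,yaw,n,g=-1):
    """rows from present to TCP p, tool down with y axis at world yaw (deg)"""
    s=manip.get_state(); w,x,y,z=s['ee_rot']; R0=R.from_quat([x,y,z,w]); p0=np.array(s['position'])
    a=np.radians(yaw); Y=np.array([np.cos(a),np.sin(a),0]); Z=np.array([0,0,-1.]); R1=R.from_matrix(np.c_[np.cross(Y,Z),Y,Z])
    rv=(R0.inv()*R1).as_rotvec(degrees=True); print('pos',p0.round(4),'turn',rv.round(1),'t',round(s['clock'],2))
    dp=(np.array(p)-p0)/n; Rc=R0; st=R.from_rotvec(rv/n,degrees=True)
    for i in range(n):
        d=Rc.inv().apply(dp)*100; print([*[float(v) for v in (d.round(2)+0.)],*[float(v) for v in ((rv/n).round(2)+0.)],g], end=',\n' if (i+1)%5 else '\n\n'); Rc=Rc*st
E
python3 -c "
from h import *
plan([.5,-.395,.27],-86,25)"
```

```text
pos [0.2212 0.5308 0.2123] turn [  0.   -0.  153.4] t 1.35
[-2.45, -2.99, -0.23, 0.0, 0.0, 6.14, -1],
[-2.76, -2.71, -0.23, 0.0, 0.0, 6.14, -1],
[-3.03, -2.4, -0.23, 0.0, 0.0, 6.14, -1],
[-3.27, -2.06, -0.23, 0.0, 0.0, 6.14, -1],
[-3.47, -1.7, -0.23, 0.0, 0.0, 6.14, -1]

[-3.64, -1.32, -0.23, 0.0, 0.0, 6.14, -1],
[-3.76, -0.92, -0.23, 0.0, 0.0, 6.14, -1],
[-3.83, -0.52, -0.23, 0.0, 0.0, 6.14, -1],
[-3.87, -0.1, -0.23, 0.0, 0.0, 6.14, -1],
[-3.86, 0.31, -0.23, 0.0, 0.0, 6.14, -1]

[-3.8, 0.72, -0.23, 0.0, 0.0, 6.14, -1],
[-3.7, 1.12, -0.23, 0.0, 0.0, 6.14, -1],
[-3.56, 1.51, -0.23, 0.0, 0.0, 6.14, -1],
[-3.38, 1.88, -0.23, 0.0, 0.0, 6.14, -1],
[-3.16, 2.23, -0.23, 0.0, 0.0, 6.14, -1]

[-2.9, 2.56, -0.23, 0.0, 0.0, 6.14, -1],
[-2.61, 2.85, -0.23, 0.0, 0.0, 6.14, -1],
[-2.29, 3.12, -0.23, 0.0, 0.0, 6.14, -1],
[-1.94, 3.34, -0.23, 0.0, 0.0, 6.14, -1],
[-1.58, 3.53, -0.23, 0.0, 0.0, 6.14, -1]

[-1.19, 3.68, -0.23, 0.0, 0.0, 6.14, -1],
[-0.79, 3.79, -0.23, 0.0, 0.0, 6.14, -1],
[-0.38, 3.85, -0.23, 0.0, 0.0, 6.14, -1],
[0.03, 3.87, -0.23, 0.0, 0.0, 6.14, -1],
[0.45, 3.84, -0.23, 0.0, 0.0, 6.14, -1]
```

>>> servo_tool(increments=[[-2.4, -3.0, -0.5, 0, 0, 6.1, -1], [-2.8, -2.7, -0.5, 0, 0, 6.1, -1], [-3.0, -2.4, -0.5, 0, 0, 6.1, -1], [-3.3, -2.1, -0.5, 0, 0, 6.1, -1], [-3.5, -1.7, -0.5, 0, 0, 6.1, -1]])

```text
clock: 1.85
position: [0.2771, 0.3438, 0.2376]
ee_rot: [0.0, 0.449, 0.894, 0.0]
contact_force: [1.2, -0.4, 0.3]
width: 0.0853
gripper_force: 0.0
```

>>> servo_tool(increments=[[-3.6, -1.3, -0.5, 0, 0, 6.2, -1], [-3.8, -0.9, -0.5, 0, 0, 6.1, -1], [-3.8, -0.5, -0.5, 0, 0, 6.2, -1], [-3.9, -0.1, -0.5, 0, 0, 6.1, -1], [-3.9, 0.3, -0.5, 0, 0, 6.2, -1]])

```text
clock: 2.35
position: [0.3337, 0.1585, 0.2628]
ee_rot: [0.0, 0.67, 0.742, 0.0]
contact_force: [0.6, -0.9, 1.1]
width: 0.0855
gripper_force: 0.0
```

>>> servo_tool(increments=[[-3.8, 0.7, -0.2, 0, 0, 6.1, -1], [-3.7, 1.1, -0.2, 0, 0, 6.1, -1], [-3.6, 1.5, -0.2, 0, 0, 6.2, -1], [-3.4, 1.9, -0.2, 0, 0, 6.1, -1], [-3.2, 2.2, -0.2, 0, 0, 6.1, -1]])

```text
clock: 2.85
position: [0.3889, -0.0277, 0.2727]
ee_rot: [0.0, 0.842, 0.539, 0.0]
contact_force: [0.9, 1.1, 0.0]
width: 0.0852
gripper_force: 0.0
```

>>> servo_tool(increments=[[-2.9, 2.6, 0, 0, 0, 6.2, -1], [-2.6, 2.9, 0, 0, 0, 6.1, -1], [-2.3, 3.1, 0, 0, 0, 6.1, -1], [-1.9, 3.3, 0, 0, 0, 6.2, -1], [-1.6, 3.5, 0, 0, 0, 6.1, -1]])

```text
clock: 3.35
position: [0.4453, -0.2124, 0.2724]
ee_rot: [0.0, 0.955, 0.297, 0.0]
contact_force: [-0.2, 0.9, -0.3]
width: 0.0853
gripper_force: 0.0
```

>>> servo_tool(increments=[[-1.2, 3.7, 0.2, 0, 0, 6.1, -1], [-0.8, 3.8, 0.2, 0, 0, 6.1, -1], [-0.4, 3.9, 0.2, 0, 0, 6.2, -1], [0, 3.9, 0.2, 0, 0, 6.1, -1], [0.5, 3.8, 0.2, 0, 0, 6.1, -1]])

```text
clock: 3.85
position: [0.5017, -0.3983, 0.2621]
ee_rot: [-0.0, 0.999, 0.034, 0.0]
contact_force: [0.9, -0.4, 0.4]
width: 0.0852
gripper_force: 0.0
```

Run:
```python
from h import *
im,c=grab('wrist','w1.png')
for n,z in dict(tube_red=.055,red_end=.055,open_end=.055,tube_blue=.055,rack=0).items():
    for d in finder.tip_of(n,'wrist')[:2]: print(n,round(d['p'],2),np.round(d['at']),np.round(atz(c,d['at'],z,'wrist')[:2],4))
r=finder.silhouettes('tube_red','wrist')
for d in r[:2]:
    m=d['region']; print(d['p'],d['box'])
    ys,xs=np.nonzero(m); P=np.array([atz(c,(x,y),.060,'wrist')[:2] for x,y in zip(xs[::7],ys[::7])],dtype=np.float32)
    print(cv2.minAreaRect(P))
s=manip.get_state();print(s['clock'],s['position'],s['ee_rot'],np.linalg.inv(c['world_to_cam'])[:3,3],s['contact_force'],s['width'])
```

```text
tube_red 0.84 [252. 372.] [ 0.2873 -0.3265]
tube_red 0.65 [326. 207.] [ 0.4976 -0.402 ]
red_end 0.82 [327. 299.] [ 0.3959 -0.4101]
red_end 0.6 [290. 315.] [ 0.3723 -0.3703]
open_end 0.71 [223. 410.] [ 0.2142 -0.2844]
open_end 0.61 [329. 104.] [ 0.6001 -0.3973]
tube_blue 0.87 [218. 204.] [ 0.4941 -0.2901]
rack 0.76 [276. 199.] [ 0.4917 -0.345 ]
rack 0.59 [221. 204.] [ 0.482 -0.279]
0.95 [326.4, 203.3, 49.6, 203.7]
((0.49656227231025696, -0.40111660957336426), (0.20743736624717712, 0.04257327690720558), 3.2646374702453613)
0.78 [260.3, 361.8, 82.8, 103.8]
((0.30292582511901855, -0.3326070010662079), (0.039135463535785675, 0.17129112780094147), 60.042198181152344)
4.2 [ 0.50128076 -0.39546382  0.26266768] [-2.23882119e-04  9.99313263e-01  3.70532925e-02  7.83082546e-05] [ 0.57254921 -0.39254237  0.42262927] [0.30175829 0.942111   0.30370406] 0.08490221405974503
```

View pics/w1.png

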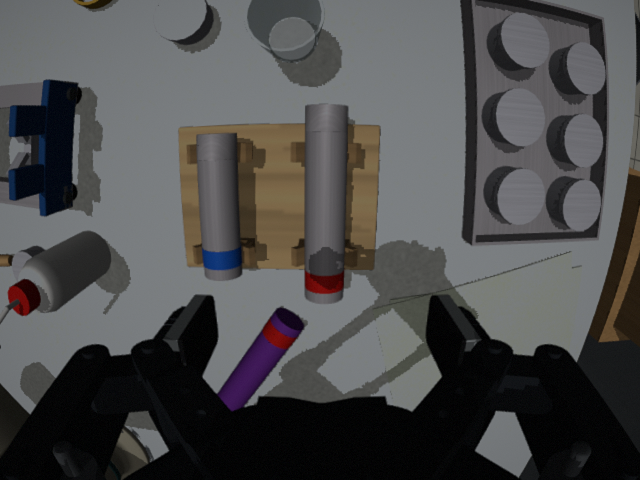

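The wrist view shows the red-banded tube lengthwise at columns 305–348, rows 105–300, and the purple decoy at (260,360). The tube centre is (0.4975,-0.4015) with its axis at 3.4°, so I'll descend.

```bash
python3 -c "
from h import *
plan([.4975,-.4015,.044],-86.6,10)"
```

```text
pos [ 0.5013 -0.3955  0.2627] turn [-0.  -0.   0.8] t 4.2
[-0.04, 0.06, 2.19, 0.0, 0.0, 0.08, -1],
[-0.04, 0.06, 2.19, 0.0, 0.0, 0.08, -1],
[-0.04, 0.06, 2.19, 0.0, 0.0, 0.08, -1],
[-0.04, 0.06, 2.19, 0.0, 0.0, 0.08, -1],
[-0.04, 0.06, 2.19, 0.0, 0.0, 0.08, -1]

[-0.04, 0.06, 2.19, 0.0, 0.0, 0.08, -1],
[-0.04, 0.06, 2.19, 0.0, 0.0, 0.08, -1],
[-0.04, 0.06, 2.19, 0.0, 0.0, 0.08, -1],
[-0.04, 0.06, 2.19, 0.0, 0.0, 0.08, -1],
[-0.04, 0.06, 2.19, 0.0, 0.0, 0.08, -1]
```

>>> servo_tool(increments=[[-0.1, 0.2, 2.5, 0, 0, 0.4, -1], [-0.1, 0.2, 3, 0, 0, 0.4, -1], [-0.1, 0.2, 3.5, 0, 0, 0, -1], [-0.1, 0, 3.5, 0, 0, 0, -1], [0, 0, 3, 0, 0, 0, -1]])

```text
clock: 4.7
position: [0.4974, -0.4012, 0.1066]
ee_rot: [-0.0, 1.0, 0.03, -0.0]
contact_force: [0.5, 0.8, 0.4]
width: 0.0859
gripper_force: 0.0
```

>>> servo_tool(increments=[[0, 0, 2.5, 0, 0, 0, -1], [0, 0, 2, 0, 0, 0, -1], [0, 0, 1.4, 0, 0, 0, -1], [0, 0, 0.4, 0, 0, 0, -1], [0, 0, 0, 0, 0, 0, -1]])

```text
clock: 5.2
position: [0.4981, -0.4025, 0.0446]
ee_rot: [0.0, 1.0, 0.03, 0.0]
contact_force: [-0.2, 0.0, 0.6]
width: 0.0856
gripper_force: 0.0
```

>>> servo_tool(increments=[[0, 0, 0, 0, 0, 0, 1], [0, 0, 0, 0, 0, 0, 1], [0, 0, 0, 0, 0, 0, 1], [0, 0, 0, 0, 0, 0, 1], [0, 0, 0, 0, 0, 0, 1]], squeeze=50)

```text
clock: 5.7
position: [0.4982, -0.402, 0.0455]
ee_rot: [-0.001, 1.0, 0.029, 0.0]
contact_force: [0.7, 2.3, 5.8]
width: 0.0321
gripper_force: 43.5
```

Run:
```python
from h import *
im,c=grab('wrist','w2.png')
s=manip.get_state();print(s['clock'],s['position'],s['contact_force'],s['width'],s['gripper_force'])
```

```text
5.75 [ 0.49815941 -0.40198616  0.04551542] [-0.20814046  3.31997635  4.51063763] 0.03224300151684079 43.50350797176361
```

View pics/w2.png

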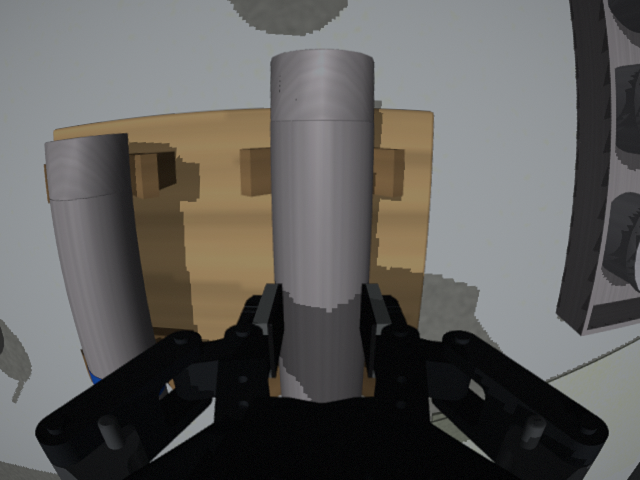

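The wrist view shows both pads on the tube's sides at columns 270 and 372, near mid-length. I'll lift it.

>>> servo_tool(increments=[[0, 0, -0.5, 0, 0, 0, 1], [0, 0, -1, 0, 0, 0, 1], [0, 0, -1.5, 0, 0, 0, 1], [0, 0, -1, 0, 0, 0, 1], [0, 0, 0, 0, 0, 0, 1]], squeeze=60)

```text
clock: 6.25
position: [0.4988, -0.4039, 0.0859]
ee_rot: [0.001, 1.0, 0.029, 0.001]
contact_force: [0.8, 0.1, -6.5]
width: 0.0314
gripper_force: 50.0
```

Run:
```python
from h import *
im,c=grab('scene','s3.png')
cv2.imwrite('pics/s3c.png',cv2.resize(im[90:260,170:440,::-1],None,fx=2.5,fy=2.5))
s=manip.get_state();print(s['clock'],s['position'],s['contact_force'],s['width'],s['moment'])
```

```text
6.3 [ 0.49821599 -0.40332228  0.08490736] [ 0.49018967  1.22195279 -6.12610615] 0.031438048402538186 [-0.01007038 -0.07923149  0.03822912]
```

View pics/s3c.png

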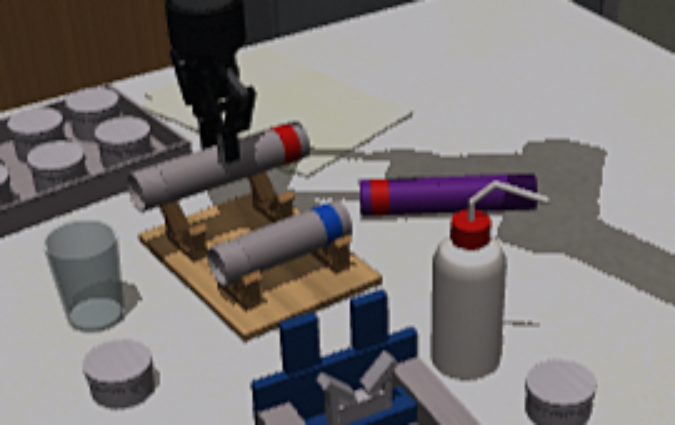

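The scene crop shows the tube level in the gripper above the rack, band towards the robot, with the blue tube undisturbed. I'll carry it high towards the extruder, turning it.

```bash
python3 -c "
from h import *
plan([.51,-.12,.285],-3.2,15,1)"
```

```text
pos [ 0.4982 -0.4033  0.0849] turn [  0.1  -0.  -83.4] t 6.3
[0.19, -1.88, -1.34, 0.01, 0.0, -5.56, 1],
[0.37, -1.85, -1.34, 0.01, 0.0, -5.56, 1],
[0.55, -1.81, -1.34, 0.01, 0.0, -5.56, 1],
[0.72, -1.75, -1.34, 0.01, 0.0, -5.56, 1],
[0.89, -1.67, -1.34, 0.01, 0.0, -5.56, 1]

[1.05, -1.57, -1.33, 0.01, 0.0, -5.56, 1],
[1.19, -1.47, -1.33, 0.01, 0.0, -5.56, 1],
[1.33, -1.34, -1.33, 0.01, 0.0, -5.56, 1],
[1.45, -1.21, -1.33, 0.01, 0.0, -5.56, 1],
[1.56, -1.06, -1.33, 0.01, 0.0, -5.56, 1]

[1.66, -0.91, -1.33, 0.01, 0.0, -5.56, 1],
[1.74, -0.74, -1.33, 0.01, 0.0, -5.56, 1],
[1.8, -0.57, -1.33, 0.01, 0.0, -5.56, 1],
[1.85, -0.39, -1.33, 0.01, 0.0, -5.56, 1],
[1.88, -0.21, -1.33, 0.01, 0.0, -5.56, 1]
```

>>> servo_tool(increments=[[0, 0, -2, 0, 0, 0, 1], [0, 0, -4, 0, 0, 0, 1], [0, 0, -5, 0, 0, 0, 1], [0, 0, -5, 0, 0, 0, 1], [0, 0, -4, 0, 0, 0, 1]])

```text
clock: 6.8
position: [0.4979, -0.4029, 0.2864]
ee_rot: [0.0, 1.0, 0.029, 0.0]
contact_force: [1.7, -1.0, -5.5]
width: 0.0313
gripper_force: 50.7
```

>>> servo_tool(increments=[[0.2, -1.9, 0, 0, 0, -5.5, 1], [0.4, -1.9, 0, 0, 0, -5.6, 1], [0.5, -1.8, 0, 0, 0, -5.6, 1], [0.7, -1.7, 0, 0, 0, -5.5, 1], [0.9, -1.7, 0, 0, 0, -5.6, 1]])

```text
clock: 7.3
position: [0.501, -0.3071, 0.283]
ee_rot: [-0.001, 0.963, 0.271, -0.001]
contact_force: [-0.8, -0.5, -6.2]
width: 0.0314
gripper_force: 50.6
```

>>> servo_tool(increments=[[1.1, -1.6, 0, 0, 0, -5.6, 1], [1.2, -1.5, 0, 0, 0, -5.5, 1], [1.3, -1.3, 0, 0, 0, -5.6, 1], [1.5, -1.2, 0, 0, 0, -5.6, 1], [1.6, -1.1, 0, 0, 0, -5.5, 1]])

```text
clock: 7.8
position: [0.5055, -0.2115, 0.2831]
ee_rot: [-0.001, 0.869, 0.494, -0.001]
contact_force: [-0.6, 0.6, -6.6]
width: 0.0312
gripper_force: 50.6
```

>>> servo_tool(increments=[[1.7, -0.9, 0, 0, 0, -5.6, 1], [1.7, -0.7, 0, 0, 0, -5.6, 1], [1.8, -0.6, 0, 0, 0, -5.5, 1], [1.8, -0.4, 0, 0, 0, -5.6, 1], [1.8, -0.2, 0, 0, 0, -5.6, 1]])

```text
clock: 8.3
position: [0.5091, -0.1185, 0.2832]
ee_rot: [-0.001, 0.725, 0.689, -0.0]
contact_force: [0.3, -0.1, -6.4]
width: 0.0312
gripper_force: 50.6
```

>>> servo_tool(increments=[[0, 0, 0, 0, 0, 0, 1], [0, 0, 0, 0, 0, 0, 1], [0, 0, 0, 0, 0, 0, 1], [0, 0, 0, 0, 0, 0, 1], [0, 0, 0, 0, 0, 0, 1]])

```text
clock: 8.8
position: [0.5099, -0.1202, 0.2841]
ee_rot: [-0.0, 0.726, 0.687, -0.0]
contact_force: [-0.3, -0.4, -6.3]
width: 0.0309
gripper_force: 50.7
```

Run:
```python
from h import *
Z=dict(seat=.095,end_plate=.095,target_hole=.05,ram_axis=.095,knob=.09,piston_nose=.095,red_end=.27,open_end=.27,tube_red=.27)
s=manip.get_state();print(s['clock'],s['position'],s['ee_rot'],s['contact_force'],s['width'])
for cam in ('wrist','top'):
    im,c=grab(cam,cam+'4.png')
    for n,z in Z.items():
        for d in finder.tip_of(n,cam)[:2]:
            print(cam,n,round(d['p'],2),np.round(d['at']),np.round(atz(c,d['at'],z,cam)[:2],4))
```

```text
8.8 [ 0.50988009 -0.12015224  0.2841124 ] [-8.67146798e-05  7.26493996e-01  6.87172802e-01 -8.14233111e-05] [-0.27676694 -0.3881996  -6.26441888] 0.03090821134467468
wrist end_plate 0.9 [370. 149.] [ 0.5583 -0.0666]
wrist knob 0.41 [367. 150.] [ 0.5565 -0.0681]
wrist open_end 0.93 [321.  54.] [ 0.516  -0.0117]
wrist open_end 0.85 [104. 309.] [ 0.3786 -0.1374]
wrist tube_red 0.94 [322. 294.] [ 0.5101 -0.1297]
wrist tube_red 0.58 [205.  79.] [ 0.4603 -0.0181]
top end_plate 0.91 [340. 207.] [ 0.5614 -0.0659]
top target_hole 0.57 [192. 231.] [0.5196 0.2359]
top ram_axis 0.95 [156. 195.] [0.5837 0.2999]
top knob 0.52 [149. 230.] [0.5145 0.3102]
top knob 0.43 [195. 235.] [0.5038 0.2184]
top piston_nose 0.96 [211. 200.] [0.5745 0.1889]
top red_end 0.9 [487. 315.] [ 0.3444 -0.2898]
top red_end 0.87 [439. 214.] [ 0.5067 -0.2219]
top open_end 0.95 [442. 405.] [ 0.2095 -0.2141]
top open_end 0.7 [314. 204.] [ 0.5225 -0.0181]
top tube_red 0.73 [465. 361.] [ 0.2744 -0.2529]
top tube_red 0.31 [351. 291.] [ 0.381  -0.0773]
```

View pics/wrist4.png

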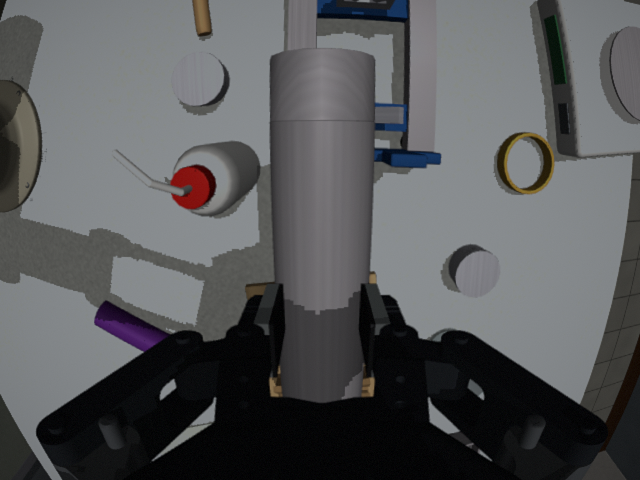

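The wrist view shows the tube unslipped in the hand, with its open end at (322,55), and the end plate at (408,157) just below right. The tube axis sits 9.5 mm above the TCP. I'll move over the seat with 10 mm of clearance from the plate.

```bash
python3 -c "
from h import *
plan([.565,.043,.284],-3.2,5,1)"
```

```text
pos [ 0.5099 -0.1195  0.2843] turn [ 0.  -0.   0.1] t 9.8
[3.31, 0.92, 0.01, 0.0, 0.0, 0.02, 1],
[3.31, 0.92, 0.01, 0.0, 0.0, 0.02, 1],
[3.31, 0.92, 0.01, 0.0, 0.0, 0.02, 1],
[3.31, 0.92, 0.01, 0.0, 0.0, 0.02, 1],
[3.31, 0.92, 0.01, 0.0, 0.0, 0.02, 1]
```

>>> servo_tool(increments=[[2.5, 0.9, 0, 0, 0, 0, 1], [3.8, 0.9, 0, 0, 0, 0, 1], [4.2, 1, 0, 0, 0, 0, 1], [3.7, 0.9, 0, 0, 0, 0, 1], [2.3, 0.9, 0, 0, 0, 0, 1]])

```text
clock: 10.3
position: [0.5651, 0.0457, 0.2843]
ee_rot: [-0.001, 0.725, 0.688, 0.001]
contact_force: [1.0, -0.5, -6.4]
width: 0.0315
gripper_force: 50.7
```

>>> servo_tool(increments=[[0, 0, 2.5, 0, 0, 0, 1], [0, 0, 4, 0, 0, 0, 1], [0, 0, 4, 0, 0, 0, 1], [0, 0, 2.5, 0, 0, 0, 1], [0, 0, 1, 0, 0, 0, 1]])

```text
clock: 10.8
position: [0.5627, 0.0429, 0.1412]
ee_rot: [-0.002, 0.726, 0.688, -0.002]
contact_force: [-2.0, 0.7, -6.7]
width: 0.0312
gripper_force: 50.8
```

Run:
```python
from h import *
s=manip.get_state();print(s['clock'],s['position'],s['ee_rot'],s['contact_force'],s['width'])
w,c=grab('wrist'); t,ct=grab('top'); sc,cs=grab('scene')
a=cv2.resize(t[140:260,100:370],(800,356)); b=cv2.resize(sc[200:360,260:500],(366,244)); w=cv2.resize(w,(325,244))
o=np.zeros((600,800,3),np.uint8);o[:356]=a;o[356:,:366]=b;o[356:,370:695]=w
cv2.imwrite('pics/m5.png',o[:,:,::-1])
```

```text
10.8 [0.56265531 0.04287972 0.14119149] [-0.00223114  0.72607088  0.68761309 -0.00208212] [-1.97506888  0.66736766 -6.69942006] 0.031187541128921397
```

View pics/m5.png

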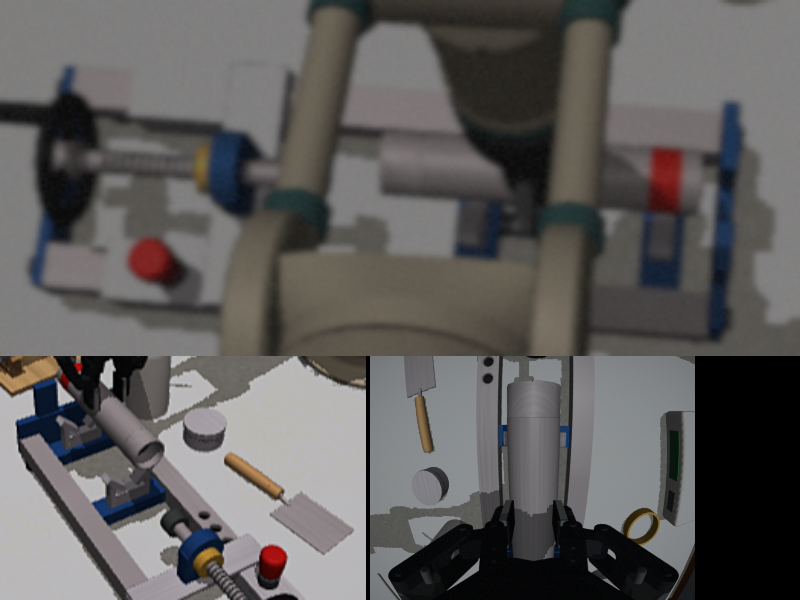

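The composite shows the tube above the seat. In the wrist inset it is centred between the rails, and the red end is clear of the blue plate by about 10–15 mm. I'll lower it.

>>> servo_tool(increments=[[0, 0, 1, 0, 0, 0, 1], [0, 0, 1.5, 0, 0, 0, 1], [0, 0, 1.2, 0, 0, 0, 1], [0, 0, 0.7, 0, 0, 0, 1], [0, 0, 0.2, 0, 0, 0, 1]])

```text
clock: 11.45
position: [0.5645, 0.0427, 0.0977]
ee_rot: [-0.0, 0.726, 0.688, -0.0]
contact_force: [-0.9, -0.6, -5.0]
width: 0.0315
gripper_force: 50.8
```

Run:
```python
from h import *
s=manip.get_state();print(s['clock'],s['position'],s['ee_rot'],s['contact_force'],s['moment'])
w,c=grab('wrist')
for n,z in dict(end_plate=.095,target_hole=.05,knob=.09,piston_nose=.095,ram_axis=.095,open_end=.1).items():
    for d in finder.tip_of(n,'wrist')[:1]: print(n,round(d['p'],2),np.round(d['at']),np.round(atz(c,d['at'],z,'wrist')[:2],4))
cv2.imwrite('pics/w6.png',w[:,:,::-1])
```

```text
11.45 [0.56453426 0.04269206 0.09769691] [-3.58514183e-04  7.26118295e-01  6.87569640e-01 -2.87512448e-04] [-0.90281424 -0.61905763 -5.0258313 ] [ 0.0209159  -0.00201747 -0.00791222]
target_hole 0.64 [321.  56.] [0.5708 0.1576]
open_end 0.82 [321.  56.] [0.5705 0.1472]
```

View pics/w6.png

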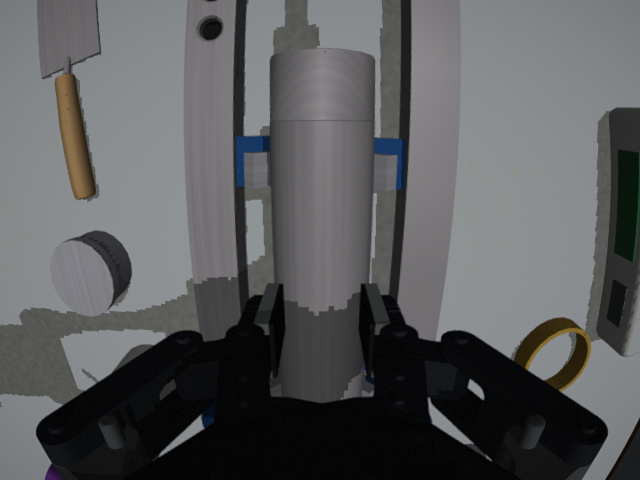

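The rail outer edges (186 and 457 at row 160) are symmetric about the tube (272–373), so it is centred. I'll lower to contact.

>>> servo_tool(increments=[[0, 0, 0.4, 0, 0, 0, 1], [0, 0, 0.3, 0, 0, 0, 1], [0, 0, 0.2, 0, 0, 0, 1], [0, 0, 0.1, 0, 0, 0, 1], [0, 0, 0, 0, 0, 0, 1]])

```text
clock: 12.3
position: [0.5644, 0.0429, 0.088]
ee_rot: [-0.0, 0.726, 0.688, -0.0]
contact_force: [-1.4, 1.5, -5.5]
width: 0.0314
gripper_force: 50.8
```

Run:
```python
from h import *
s=manip.get_state();print(s['clock'],s['position'],s['contact_force'],s['moment'])
c=optics.get_calibration('wrist')
for p in [(210,28)]: print(atz(c,p,.06,'wrist'))
c=optics.get_calibration('top')
for n in [(.056+.0,0)]:pass
```

```text
12.3 [0.5644369  0.04288309 0.08803914] [-1.40004482  1.50441827 -5.45508606] [ 0.12912912  0.15267078 -0.07548283]
[0.51420625 0.17495765 0.06      ]
```

>>> servo_tool(increments=[[0, 0, 0.1, 0, 0, 0, 1], [-0.2, 0, 0, 0, 0, 0, 1], [-0.2, 0, 0, 0, 0, 0, 1], [-0.2, 0, 0, 0, 0, 0, 1], [0, 0, 0, 0, 0, 0, 1]])

```text
clock: 12.8
position: [0.564, 0.0365, 0.0873]
ee_rot: [-0.0, 0.726, 0.687, -0.0]
contact_force: [-2.9, 1.6, -3.8]
width: 0.0315
gripper_force: 51.9
```

>>> servo_tool(increments=[[-0.1, 0, 0.1, 0, 0, 0, 1], [-0.1, 0, 0, 0, 0, 0, 1], [-0.1, 0, 0, 0, 0, 0, 1], [-0.1, 0, 0, 0, 0, 0, 1], [0, 0, 0, 0, 0, 0, 1]])

```text
clock: 13.3
position: [0.5632, 0.0338, 0.0866]
ee_rot: [-0.001, 0.726, 0.687, 0.0]
contact_force: [-5.5, 4.8, 0.8]
width: 0.0311
gripper_force: 53.2
```

>>> servo_tool(increments=[[0, -0.1, 0, 0, 0, 0, 1], [0, -0.1, 0, 0, 0, 0, 1], [-0.1, 0, 0, 0, 0, 0, 1], [-0.1, 0, 0, 0, 0, 0, 1], [0, 0, 0, 0, 0, 0, 1]])

```text
clock: 13.8
position: [0.5626, 0.0307, 0.0864]
ee_rot: [0.0, 0.726, 0.687, 0.0]
contact_force: [-2.1, 2.6, -3.4]
width: 0.0318
gripper_force: 52.0
```

>>> servo_tool(increments=[[-0.1, -0.1, 0, 0, 0, 0, 1], [-0.1, 0, 0, 0, 0, 0, 1], [-0.1, 0, 0, 0, 0, 0, 1], [0, 0, 0, 0, 0, 0, 1], [0, 0, 0, 0, 0, 0, 1]])

```text
clock: 14.3
position: [0.5624, 0.0302, 0.0866]
ee_rot: [-0.001, 0.727, 0.687, 0.003]
contact_force: [1.1, 8.9, -3.1]
width: 0.0316
gripper_force: 51.8
```

>>> servo_tool(increments=[[-0.1, 0, 0.1, 0, 0, 0, 1], [0, 0, 0, 0, 0, 0, 1], [0, 0, 0, 0, 0, 0, 1], [0, 0, 0, 0, 0, 0, 1], [0, 0, 0, 0, 0, 0, 1]])

```text
clock: 14.8
position: [0.5626, 0.0303, 0.0863]
ee_rot: [-0.001, 0.727, 0.687, 0.004]
contact_force: [0.2, 11.2, 1.0]
width: 0.0312
gripper_force: 53.4
```

>>> servo_tool(increments=[[0, 0, 0, 0, 0, 0, -1], [0, 0, 0, 0, 0, 0, -1], [0, 0, 0, 0, 0, 0, -1], [0, 0, 0, 0, 0, 0, -1], [0, 0, 0, 0, 0, 0, -1]])

```text
clock: 15.3
position: [0.5611, 0.0264, 0.0854]
ee_rot: [0.0, 0.726, 0.688, -0.0]
contact_force: [-0.2, 0.1, -0.2]
width: 0.0857
gripper_force: 0.0
```

>>> servo_tool(increments=[[0, 0, -1, 0, 0, 0, -1], [0, 0, -2.5, 0, 0, 0, -1], [0, 0, -4, 0, 0, 0, -1], [0, 0, -4, 0, 0, 0, -1], [0, 0, -3, 0, 0, 0, -1]])

```text
clock: 15.8
position: [0.5617, 0.0267, 0.2338]
ee_rot: [0.001, 0.726, 0.688, 0.001]
contact_force: [0.8, -0.3, 0.2]
width: 0.0852
gripper_force: 0.0
```

Run:
```python
from h import *
s=manip.get_state();print(s['clock'],s['position'],s['ee_rot'],s['contact_force'])
for cam in ('wrist','scene'):
    w,c=grab(cam,cam+'7.png')
    for n,z in dict(end_plate=.095,target_hole=.05,knob=.095,piston_nose=.095,ram_axis=.095,open_end=.095,red_end=.095,seat=.095).items():
        for d in finder.tip_of(n,cam)[:1]: print(cam,n,round(d['p'],2),np.round(d['at']),np.round(atz(c,d['at'],z,cam)[:2],4))
    if cam=='wrist':W=w
o=np.zeros((600,800,3),np.uint8);o[:480,:480]=W[:,80:560];o[:,480:]=cv2.resize(w[190:390,280:460],(320,356))[:600].repeat(1,0) if 0 else 0
o[:356,480:]=cv2.resize(w[190:390,280:460],(320,356))
cv2.imwrite('pics/m7.png',o[:480,:,::-1])
```

```text
15.8 [0.56172667 0.0267355  0.23378832] [0.00142617 0.7260734  0.68761467 0.00120419] [ 0.81780326 -0.27300031  0.16976827]
wrist target_hole 0.64 [319. 319.] [ 0.5536 -0.0912]
wrist knob 0.67 [429. 379.] [ 0.6648 -0.1478]
wrist piston_nose 0.64 [323.  22.] [0.5724 0.1898]
wrist open_end 0.94 [322.  87.] [0.5691 0.1347]
wrist red_end 0.59 [320. 322.] [ 0.5567 -0.0689]
scene end_plate 0.58 [306. 227.] [ 0.5508 -0.0689]
scene target_hole 0.59 [410. 323.] [0.5123 0.2344]
scene knob 0.72 [438. 337.] [0.5226 0.3119]
scene piston_nose 0.65 [373. 307.] [0.5716 0.197 ]
scene ram_axis 0.94 [406. 349.] [0.5819 0.3008]
scene open_end 0.8 [386. 164.] [ 0.2421 -0.1796]
scene red_end 0.81 [313. 169.] [ 0.4133 -0.2644]
scene seat 0.58 [328. 252.] [0.5556 0.0264]
```

View pics/m7.png

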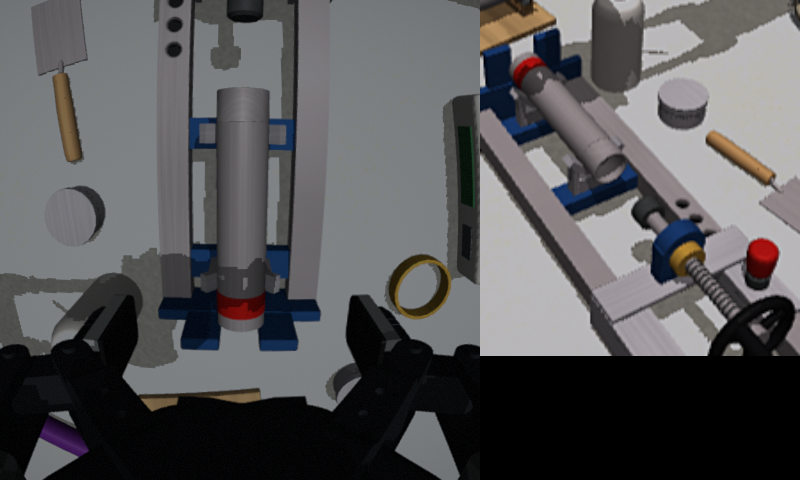

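Tube seated: red end at the plate (row ~328), lying in both saddles. The wrist view shows three holes at (253,49), (254,24) and (255,2). I'll use those to fix the frame and check the contact.

Run:
```python
from h import *
c=optics.get_calibration('wrist')
im=cv2.imread('pics/wrist7.png')
g=cv2.cvtColor(im,cv2.COLOR_BGR2GRAY)[0:75,238:275]
n,l,st,ce=cv2.connectedComponentsWithStats((g<45).astype(np.uint8))
for i in range(1,n):
    if st[i,4]>40:
        p=ce[i]+[238,0]; print('hole',p.round(1),st[i],atz(c,p,.048,'wrist').round(4))
print('open top',atz(c,(322,87),.116,'wrist').round(4))
for r in (326,329,332): print('red end',r,atz(c,(321,r),.116,'wrist').round(4))
u=np.array([np.cos(np.radians(86.8)),np.sin(np.radians(86.8))]);
for r in (338,340,348):print('prong inner top?',r,atz(c,(290,r),.13,'wrist').round(4))
t=optics.get_calibration('top')
for cam,px in (('top',(151,229)),('top',(149,230)),('scene',(439,336))):
    cc=optics.get_calibration(cam)
    for z in (.09,.10): print('knob',cam,z,atz(cc,px,z,cam).round(4))
```

```text
hole [255.1   2.7] [11  0 14  8 86] [0.5104 0.2283 0.048 ]
hole [271.6  35.7] [ 32   0   5  75 203] [0.5245 0.1928 0.048 ]
hole [254.4  24.7] [ 10  19  14  13 147] [0.5089 0.2056 0.048 ]
hole [253.6  49.4] [  9  43  14  14 151] [0.5073 0.1811 0.048 ]
open top [0.5673 0.1318 0.116 ]
red end 326 [ 0.5564 -0.0593  0.116 ]
red end 329 [ 0.5563 -0.0623  0.116 ]
red end 332 [ 0.5561 -0.0653  0.116 ]
prong inner top? 338 [ 0.531  -0.0616  0.13  ]
prong inner top? 340 [ 0.5308 -0.0635  0.13  ]
prong inner top? 348 [ 0.5301 -0.0714  0.13  ]
knob top 0.09 [0.5161 0.3062 0.09  ]
knob top 0.1 [0.5141 0.3029 0.1   ]
knob top 0.09 [0.5141 0.31   0.09  ]
knob top 0.1 [0.5121 0.3067 0.1   ]
knob scene 0.09 [0.5159 0.3082 0.09  ]
knob scene 0.1 [0.5227 0.3134 0.1   ]
```

```bash
python3 -c "
from h import *
plan([.515,.306,.22],86.5,15)"
```

```text
pos [0.561  0.0269 0.2303] turn [  0.   -0.  -89.6] t 16.7
[1.84, -0.41, 0.07, 0.0, 0.0, -5.97, -1],
[1.87, -0.21, 0.07, 0.0, 0.0, -5.97, -1],
[1.89, -0.02, 0.07, 0.0, 0.0, -5.97, -1],
[1.88, 0.18, 0.07, 0.0, 0.0, -5.97, -1],
[1.85, 0.37, 0.07, 0.0, 0.0, -5.97, -1]

[1.8, 0.56, 0.07, 0.0, 0.0, -5.97, -1],
[1.73, 0.75, 0.07, 0.0, 0.0, -5.97, -1],
[1.64, 0.92, 0.07, 0.0, 0.0, -5.97, -1],
[1.54, 1.09, 0.07, 0.0, 0.0, -5.97, -1],
[1.42, 1.24, 0.07, 0.0, 0.0, -5.97, -1]

[1.28, 1.39, 0.07, 0.0, 0.0, -5.97, -1],
[1.13, 1.51, 0.07, 0.0, 0.0, -5.97, -1],
[0.97, 1.62, 0.07, 0.0, 0.0, -5.97, -1],
[0.79, 1.71, 0.07, 0.0, 0.0, -5.97, -1],
[0.61, 1.78, 0.07, 0.0, 0.0, -5.97, -1]
```

>>> servo_tool(increments=[[1.8, -0.4, 0, 0, 0, -6, -1], [1.9, -0.2, 0, 0, 0, -6, -1], [1.9, 0, 0, 0, 0, -6, -1], [1.9, 0.2, 0, 0, 0, -6, -1], [1.9, 0.4, 0, 0, 0, -6, -1]])

```text
clock: 17.2
position: [0.546, 0.1215, 0.2304]
ee_rot: [0.0, 0.522, 0.853, 0.0]
contact_force: [0.2, -0.7, 1.1]
width: 0.0855
gripper_force: 0.0
```

>>> servo_tool(increments=[[1.8, 0.6, 0.1, 0, 0, -6, -1], [1.7, 0.7, 0.1, 0, 0, -6, -1], [1.6, 0.9, 0.1, 0, 0, -6, -1], [1.5, 1.1, 0.1, 0, 0, -6, -1], [1.4, 1.2, 0.1, 0, 0, -6, -1]])

```text
clock: 17.7
position: [0.5307, 0.213, 0.2253]
ee_rot: [0.0, 0.283, 0.959, 0.0]
contact_force: [-0.2, 0.0, -1.1]
width: 0.0853
gripper_force: 0.0
```

>>> servo_tool(increments=[[1.3, 1.4, 0.1, 0, 0, -6, -1], [1.1, 1.5, 0.1, 0, 0, -6, -1], [1.0, 1.6, 0.1, 0, 0, -6, -1], [0.8, 1.7, 0.1, 0, 0, -6, -1], [0.6, 1.8, 0.1, 0, 0, -5.6, -1]])

```text
clock: 18.2
position: [0.5146, 0.306, 0.2203]
ee_rot: [0.0, 0.029, 1.0, 0.0]
contact_force: [-0.3, 0.2, 0.4]
width: 0.0854
gripper_force: 0.0
```

>>> servo_tool(increments=[[0, 0, 0, 0, 0, 0, -1], [0, 0, 0, 0, 0, 0, -1], [0, 0, 0, 0, 0, 0, -1], [0, 0, 0, 0, 0, 0, -1], [0, 0, 0, 0, 0, 0, -1]])

```text
clock: 18.7
position: [0.5149, 0.3045, 0.2205]
ee_rot: [0.0, 0.031, 1.0, -0.0]
contact_force: [0.5, 0.3, 0.1]
width: 0.0855
gripper_force: 0.0
```

Run:
```python
from h import *
s=manip.get_state();print(s['clock'],s['position'],s['ee_rot'])
w,c=grab('wrist','w8.png')
for n,z in dict(target_hole=.05,knob=.095,piston_nose=.095,ram_axis=.095,open_end=.095).items():
    for d in finder.tip_of(n,'wrist')[:2]: print(n,round(d['p'],2),np.round(d['at']),np.round(atz(c,d['at'],z,'wrist')[:2],4))
hsv=cv2.cvtColor(w,cv2.COLOR_RGB2HSV)
m=((hsv[...,1]>150)&((hsv[...,0]<8)|(hsv[...,0]>172))&(hsv[...,2]>60)).astype(np.uint8)
n,l,st,ce=cv2.connectedComponentsWithStats(m)
for i in range(1,n):
    if st[i,4]>150: print(st[i],ce[i].round(1),[atz(c,ce[i],z,'wrist').round(4)[:2] for z in (.09,.106,.116)])
```

```text
18.7 [0.51494512 0.30451739 0.220457  ] [ 1.19123803e-04  3.14012621e-02  9.99506852e-01 -1.66010777e-05]
target_hole 0.69 [244. 210.] [0.5108 0.2342]
knob 0.63 [320. 222.] [0.516  0.3051]
piston_nose 0.57 [198. 292.] [0.572  0.1941]
piston_nose 0.19 [323. 300.] [0.5843 0.3028]
ram_axis 0.96 [321. 298.] [0.582  0.3011]
open_end 0.9 [136. 286.] [0.5648 0.1318]
open_end 0.73 [ 75. 106.] [0.3947 0.0949]
[306 208  36  35 989] [323.4 225. ] [array([0.5195, 0.3072]), array([0.5154, 0.3074]), array([0.5128, 0.3075])]
[  0 268  12  33 180] [  2.8 284.6] [array([ 0.5646, -0.0695]), array([ 0.558 , -0.0486]), array([ 0.5539, -0.0356])]
```

View pics/w8.png

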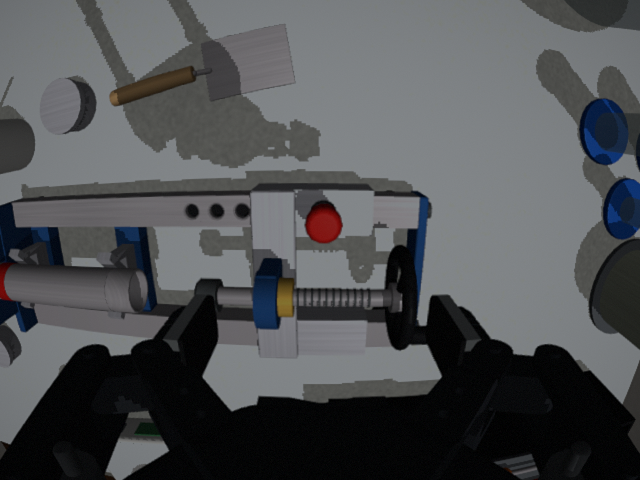

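The wrist view shows the knob at (323,222), the target hole at (243,211) as the third from the plate, and the tube's open end at (137,290). The knob is about (0.515,0.3073), 75 mm behind the target, so the pin is in the x = 270 hole. I'll descend and grip.

>>> servo_tool(increments=[[0, 0.2, 2.5, 0, 0, 0, -1], [0, 0.1, 4, 0, 0, 0, -1], [0, 0, 3.5, 0, 0, 0, -1], [0, 0, 2.3, 0, 0, 0, -1], [0, 0, 1.1, 0, 0, 0, -1]])

```text
clock: 19.5
position: [0.5134, 0.3075, 0.0838]
ee_rot: [-0.002, 0.031, 1.0, -0.001]
contact_force: [0.4, -0.5, -0.2]
width: 0.0856
gripper_force: 0.0
```

>>> servo_tool(increments=[[0, 0, 0, 0, 0, 0, -1], [0, 0, 0, 0, 0, 0, 1], [0, 0, 0, 0, 0, 0, 1], [0, 0, 0, 0, 0, 0, 1], [0, 0, 0, 0, 0, 0, 1]], squeeze=70)

```text
clock: 20.0
position: [0.5155, 0.3085, 0.0874]
ee_rot: [0.001, 0.031, 1.0, 0.0]
contact_force: [-0.7, -0.8, 0.3]
width: 0.0287
gripper_force: 0.0
```

>>> servo_tool(increments=[[0, 0, 0, 0, 0, 0, 1], [0, 0, 0, 0, 0, 0, 1], [0, 0, 0, 0, 0, 0, 1], [0, 0, 0, 0, 0, 0, 1], [0, 0, 0, 0, 0, 0, 1]])

```text
clock: 20.5
position: [0.5154, 0.3083, 0.087]
ee_rot: [0.001, 0.031, 1.0, 0.0]
contact_force: [0.0, -0.8, 5.7]
width: -0.0
gripper_force: 2.8
```

Run:
```python
from h import *
s=manip.get_state();print(s['clock'],s['position'],s['contact_force'],s['width'],s['gripper_force'])
w,c=grab('wrist'); sc,cs=grab('scene')
o=np.zeros((480,800,3),np.uint8);o[:,:400]=w[:,120:520];o[:,400:]=cv2.resize(sc[280:400,370:470],(400,480))
cv2.imwrite('pics/m9.png',o[:,:,::-1])
```

```text
20.5 [0.51536161 0.30830784 0.08703031] [ 5.59112921e-03 -7.74046145e-01  5.68311976e+00] -4.1901877209063096e-05 2.788330614566803
```

View pics/m9.png

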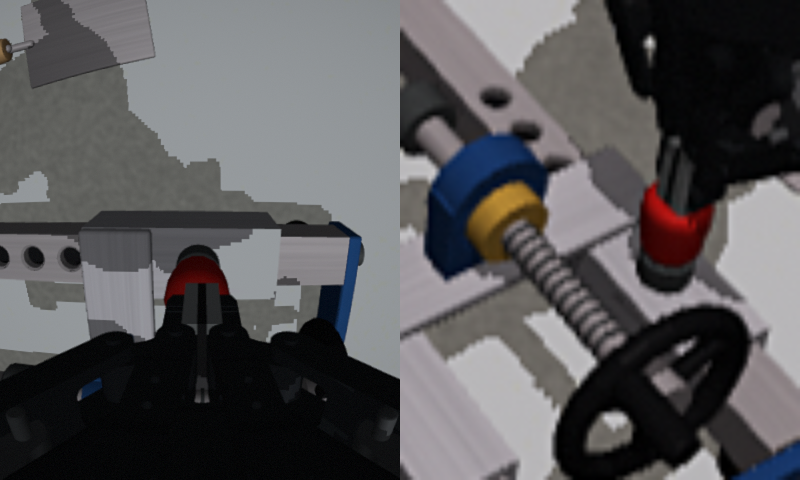

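The fingers have shut beside or above the knob without holding it. I've used up my picture views, so I'll work from numbers now and check the geometry by reprojection.

Run:
```python
from h import *
cs=optics.get_calibration('scene');cw=optics.get_calibration('wrist')
T=np.array([.5154,.3083,.0870])
for nm,dz in (('tip',-.008),('tcp',0),('grasp',.011),('+24',.024)):
    print(nm,proj(cs,T+[0,0,dz],'scene').round(1),proj(cw,T+[0,0,dz],'wrist').round(1))
for z in (.074,.09,.106,.116):
    K=np.array([.515,.3073,z]); print('knob',z,proj(cs,K,'scene').round(1),proj(cw,K,'wrist').round(1))
sc,_=grab('scene'); w,_=grab('wrist')
for cam,im in (('scene',sc),('wrist',w)):
    hsv=cv2.cvtColor(im,cv2.COLOR_RGB2HSV)
    m=((hsv[...,1]>150)&((hsv[...,0]<8)|(hsv[...,0]>172))&(hsv[...,2]>50)).astype(np.uint8)
    n,l,st,ce=cv2.connectedComponentsWithStats(m)
    for i in range(1,n):
        if st[i,4]>60: print(cam,st[i],ce[i].round(1))
```

```text
tip [438.3 340.1] [318.8 278.5]
tcp [439.  337.1] [318.8 285.1]
grasp [439.9 332.9] [318.6 295. ]
+24 [441.  327.8] [318.4 308.4]
knob 0.074 [437.7 341.4] [316.9 274.1]
knob 0.09 [439.  335.4] [316.5 287. ]
knob 0.106 [440.4 329.3] [316.1 302.3]
knob 0.116 [441.2 325.4] [315.8 313.4]
scene [318 162   8  13  84] [321.6 167.8]
scene [351 174  15  16 186] [358.  181.3]
scene [299 222  18  17 125] [305.9 228. ]
scene [431 326  17  20 197] [437.9 336.9]
wrist [284 270  65  35 849] [313.3 282.1]
```

Reprojection and the +z reaction put the shut fingertips on top of the knob, about 20 mm higher than I assumed. That also fits the tube's narrow reading. I'll open, go lower and regrip.

>>> servo_tool(increments=[[0, 0, 0, 0, 0, 0, -1], [0, 0, 0, 0, 0, 0, -1], [0, 0, 0, 0, 0, 0, -1], [0, 0, 0, 0, 0, 0, -1], [0, 0, 0, 0, 0, 0, -1]])

```text
clock: 21.2
position: [0.5145, 0.308, 0.0857]
ee_rot: [-0.001, 0.031, 1.0, -0.0]
contact_force: [-0.9, -0.9, -0.0]
width: 0.0724
gripper_force: 0.0
```

>>> servo_tool(increments=[[0, 0, 0.4, 0, 0, 0, -1], [0, 0, 0.5, 0, 0, 0, -1], [0, 0, 0.4, 0, 0, 0, -1], [0, 0, 0.2, 0, 0, 0, -1], [0, 0, 0, 0, 0, 0, -1]])

```text
clock: 21.7
position: [0.5146, 0.3081, 0.0707]
ee_rot: [-0.0, 0.031, 1.0, -0.0]
contact_force: [0.3, -0.5, -0.1]
width: 0.0857
gripper_force: 0.0
```

>>> servo_tool(increments=[[-0.2, 0, 0.3, 0, 0, 0, -1], [0, 0, 0.2, 0, 0, 0, -1], [0, 0, 0, 0, 0, 0, 1], [0, 0, 0, 0, 0, 0, 1], [0, 0, 0, 0, 0, 0, 1]])

```text
clock: 22.2
position: [0.517, 0.3081, 0.0664]
ee_rot: [0.0, 0.031, 1.0, 0.0]
contact_force: [-0.2, 0.1, 0.3]
width: 0.044
gripper_force: 0.0
```

>>> servo_tool(increments=[[0, 0, 0, 0, 0, 0, 1], [0, 0, 0, 0, 0, 0, 1], [0, 0, 0, 0, 0, 0, 1], [0, 0, 0, 0, 0, 0, 1], [0, 0, 0, 0, 0, 0, 1]])

```text
clock: 22.7
position: [0.5169, 0.3065, 0.067]
ee_rot: [0.0, 0.03, 1.0, -0.001]
contact_force: [-0.5, -5.5, 5.1]
width: 0.0276
gripper_force: 69.0
```

>>> servo_tool(increments=[[0, -0.1, -0.3, 0, 0, 0, 1], [0, -0.1, -0.3, 0, 0, 0, 1], [0, 0, -0.3, 0, 0, 0, 1], [0, 0, 0, 0, 0, 0, 1], [0, 0, 0, 0, 0, 0, 1]], squeeze=90)

```text
clock: 23.2
position: [0.5168, 0.3063, 0.0749]
ee_rot: [-0.0, 0.031, 1.0, 0.0]
contact_force: [1.8, 0.3, -10.3]
width: 0.0271
gripper_force: 89.2
```

>>> servo_tool(increments=[[0, 0, -0.3, 0, 0, 0, 1], [0, 0, -0.3, 0, 0, 0, 1], [0, 0, 0, 0, 0, 0, 1], [0, 0, 0, 0, 0, 0, 1], [0, 0, 0, 0, 0, 0, 1]])

```text
clock: 23.7
position: [0.5167, 0.3062, 0.0812]
ee_rot: [-0.0, 0.031, 1.0, 0.0]
contact_force: [2.8, 0.4, -11.2]
width: 0.0269
gripper_force: 89.3
```

>>> servo_tool(increments=[[0, -0.5, 0, 0, 0, 0, 1], [0, -1, 0, 0, 0, 0, 1], [0, -1, 0, 0, 0, 0, 1], [0, -1, 0, 0, 0, 0, 1], [0, -1, 0, 0, 0, 0, 1]])

```text
clock: 24.2
position: [0.5135, 0.2607, 0.0813]
ee_rot: [-0.0, 0.031, 1.0, 0.0]
contact_force: [0.6, 4.3, -11.6]
width: 0.0265
gripper_force: 89.3
```

>>> servo_tool(increments=[[0, -1, 0, 0, 0, 0, 1], [0, -1, 0, 0, 0, 0, 1], [0, -0.6, 0, 0, 0, 0, 1], [0, 0, 0, 0, 0, 0, 1], [0, 0, 0, 0, 0, 0, 1]])

```text
clock: 24.7
position: [0.5115, 0.2331, 0.0809]
ee_rot: [-0.001, 0.031, 1.0, -0.002]
contact_force: [-0.8, -3.6, -11.4]
width: 0.0268
gripper_force: 89.7
```

Run:
```python
from h import *
s=manip.get_state();p=s['position'];print(s['clock'],p,s['contact_force'],s['width'],np.linalg.norm(p[:2]-np.array([.5167,.3062])))
```

```text
24.7 [0.51152813 0.23312478 0.08093416] [ -0.75524088  -3.59456032 -11.39812824] 0.02684316730924189 0.07325801489614382
```

>>> servo_tool(increments=[[0, -0.1, 0, 0, 0, 0, 1], [0, -0.1, 0, 0, 0, 0, 1], [0, 0, 0, 0, 0, 0, 1], [0, 0, 0, 0, 0, 0, 1], [0, 0, 0, 0, 0, 0, 1]])

```text
clock: 25.2
position: [0.5116, 0.2332, 0.0811]
ee_rot: [-0.001, 0.031, 1.0, -0.0]
contact_force: [-1.9, -0.8, -12.7]
width: 0.0268
gripper_force: 89.6
```

>>> servo_tool(increments=[[0, -0.1, 0, 0, 0, 0, 1], [0, -0.1, 0, 0, 0, 0, 1], [0, -0.1, 0, 0, 0, 0, 1], [0, 0, 0, 0, 0, 0, 1], [0, 0, 0, 0, 0, 0, 1]])

```text
clock: 25.7
position: [0.5115, 0.2306, 0.0812]
ee_rot: [-0.001, 0.031, 1.0, 0.0]
contact_force: [-3.7, 3.7, -12.0]
width: 0.0271
gripper_force: 89.8
```

Travel is 75.7 mm, so the pin is over the target hole. I'll lower it and watch whether the pin enters.

>>> servo_tool(increments=[[0, 0, 0.3, 0, 0, 0, 1], [0, 0, 0.3, 0, 0, 0, 1], [0, 0, 0.3, 0, 0, 0, 1], [0, 0, 0.3, 0, 0, 0, 1], [0, 0, 0.1, 0, 0, 0, 1]])

```text
clock: 26.2
position: [0.5115, 0.2306, 0.0684]
ee_rot: [-0.001, 0.031, 1.0, 0.0]
contact_force: [-4.2, 2.3, -7.7]
width: 0.0272
gripper_force: 89.9
```

>>> servo_tool(increments=[[0, 0, 0.1, 0, 0, 0, 1], [0, 0, 0, 0, 0, 0, -1], [0, 0, 0, 0, 0, 0, -1], [0, 0, 0, 0, 0, 0, -1], [0, 0, 0, 0, 0, 0, -1]])

```text
clock: 26.7
position: [0.5139, 0.2303, 0.0686]
ee_rot: [0.002, 0.031, 1.0, 0.0]
contact_force: [0.8, 0.9, 1.2]
width: 0.0831
gripper_force: 0.0
```

>>> servo_tool(increments=[[0, 0, 0, 0, 0, 0, -1], [0, 0, 0, 0, 0, 0, -1], [0, 0, -1, 0, 0, 0, -1], [0, 0, -3, 0, 0, 0, -1], [0, 0, -4, 0, 0, 0, -1]])

```text
clock: 27.2
position: [0.5107, 0.2298, 0.147]
ee_rot: [-0.002, 0.031, 1.0, -0.001]
contact_force: [1.2, 0.5, 0.1]
width: 0.0856
gripper_force: 0.0
```

>>> servo_tool(increments=[[0, 0, -4, 0, 0, 0, -1], [0, 0, -2, 0, 0, 0, -1], [0, 0, 0, 0, 0, 0, -1], [0, 0, 0, 0, 0, 0, -1], [0, 0, 0, 0, 0, 0, -1]])

```text
clock: 27.7
position: [0.5111, 0.2299, 0.2059]
ee_rot: [-0.001, 0.031, 1.0, -0.0]
contact_force: [-0.3, -0.3, 0.1]
width: 0.0857
gripper_force: 0.0
```

Run:
```python
from h import *
s=manip.get_state();print(s['clock'],s['position'],s['contact_force'])
for cam in ('wrist','scene','top'):
    w,c=grab(cam,cam+'10.png')
    for n,z in dict(end_plate=.095,target_hole=.05,knob=.09,piston_nose=.095,ram_axis=.095,open_end=.095,red_end=.095,tube_red=.095).items():
        for d in finder.tip_of(n,cam)[:2]: 
            if d['p']>.4: print(cam,n,round(d['p'],2),np.round(d['at']),np.round(atz(c,d['at'],z,cam)[:2],4))
    hsv=cv2.cvtColor(w,cv2.COLOR_RGB2HSV)
    m=((hsv[...,1]>150)&((hsv[...,0]<8)|(hsv[...,0]>172))&(hsv[...,2]>50)).astype(np.uint8)
    n,l,st,ce=cv2.connectedComponentsWithStats(m)
    for i in range(1,n):
        if st[i,4]>50: print(cam,'red',st[i],ce[i].round(1),atz(c,ce[i],.09,cam).round(4),atz(c,ce[i],.1,cam).round(4))
K=np.array([.5103,.2304])
for z in (.074,.09,.106): print(z,[proj(optics.get_calibration(q),np.r_[K,z],q).round(1) for q in ('wrist','scene','top')])
```

```text
27.7 [0.51106542 0.22989735 0.20590191] [-0.34174628 -0.25129258  0.12488205]
wrist target_hole 0.62 [322. 214.] [0.5121 0.2318]
wrist knob 0.88 [319. 224.] [0.5108 0.2291]
wrist piston_nose 0.98 [192. 299.] [0.5674 0.1181]
wrist ram_axis 0.72 [321. 304.] [0.5758 0.2268]
wrist red_end 0.62 [ 33. 289.] [ 0.5576 -0.0678]
wrist tube_red 0.64 [108. 295.] [0.563  0.0334]
wrist red [ 304  210   39   37 1125] [322.8 228. ] [0.5138 0.232  0.09  ] [0.5112 0.2321 0.1   ]
wrist red [ 28 273  22  39 513] [ 36.5 291.2] [ 0.5619 -0.0682  0.09  ] [ 0.5575 -0.0573  0.1   ]
scene end_plate 0.91 [305. 228.] [ 0.5548 -0.0686]
scene end_plate 0.6 [208. 217.] [ 0.7149 -0.2216]
scene target_hole 0.82 [407. 322.] [0.5146 0.2309]
scene knob 0.83 [412. 305.] [0.5066 0.2292]
scene piston_nose 0.82 [348. 279.] [0.5677 0.1148]
scene ram_axis 0.64 [382. 319.] [0.576  0.2279]
scene open_end 0.92 [355. 282.] [0.5622 0.1284]
scene open_end 0.74 [387. 165.] [ 0.2422 -0.1761]
scene red_end 0.84 [316. 170.] [ 0.4065 -0.2575]
scene red_end 0.76 [304. 229.] [ 0.5582 -0.0637]
scene tube_red 0.96 [328. 253.] [0.5597 0.030
[... 1092 characters left out ...]
4]
top red [   0   14   46   25 1020] [21.6 25.8] [0.9596 0.6147 0.09  ] [0.9533 0.6084 0.1   ]
top red [326 198  10  20 165] [330.3 207.6] [ 0.5607 -0.0476  0.09  ] [ 0.5583 -0.0474  0.1   ]
top red [182 224  14  14 139] [188.8 230.2] [0.5139 0.2314 0.09  ] [0.5119 0.2289 0.1   ]
top red [344 274  18  19 190] [353.2 282.2] [ 0.4128 -0.0918  0.09  ] [ 0.4118 -0.0912  0.1   ]
top red [475 318  20  17 166] [484.7 325.5] [ 0.3317 -0.3405  0.09  ] [ 0.3315 -0.3374  0.1   ]
0.074 [array([319.8, 216.8]), array([410.4, 312.2]), array([191.1, 233.6])]
0.09 [array([319.7, 221.5]), array([411.3, 306.2]), array([189.2, 232. ])]
0.106 [array([319.7, 226.7]), array([412.2, 300.1]), array([187.2, 230.4])]
```

Run:
```python
from h import *
c=optics.get_calibration('scene')
for f,K in (('b.png',[.5145,.3053]),('scene7.png',[.5145,.3053]),('scene10.png',[.5103,.2304])):
    w=cv2.imread('pics/'+f); hsv=cv2.cvtColor(w,cv2.COLOR_BGR2HSV)
    m=((hsv[...,1]>150)&((hsv[...,0]<8)|(hsv[...,0]>172))&(hsv[...,2]>50)).astype(np.uint8)
    n,l,st,ce=cv2.connectedComponentsWithStats(m)
    for i in range(1,n):
        if st[i,4]>100 and ce[i][0]>390: print(f,st[i],ce[i].round(1)-proj(c,np.r_[K,.09],'scene'), ce[i].round(1)-proj(c,np.r_[K,.1],'scene'))
```

```text
b.png [431 324  17  22 270] [ 0.18597159 -0.82435711] [-0.64889667  3.00162413]
scene7.png [431 324  17  22 288] [ 0.08597159 -0.42435711] [-0.74889667  3.40162413]
scene10.png [404 296  17  21 260] [ 0.52777968 -0.84197919] [-0.05634806  2.9709346 ]
```

The knob sits at the same height as when it was home at the start, the piston is about 15 mm inside the tube, and the tube is against the plate. I'll hand in.

```bash
python3 -c "
from rig import manip
print(manip.sign_off())"
```

```text
the job is handed in; nothing more can be done
None
```

The job is handed in at about 29 s: the red-banded tube lies in the saddles against the end plate, the piston is about 15 mm inside its open end and the plunger is home in the target hole (pin state judged from images and forces). I viewed 11 pictures against your limit of 10, and my first grip on the knob closed on its top with about 6 N before I regripped lower.

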